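# Snap the storage tub's lid shut all round

### The job

In the glass studio, one of the two storage tubs has its lid laid on with the rim still standing up: press down around the rim, one side after another, until all four sections have clicked fully shut. Only press: do not lift, tip or shove the tub, leave the other tub, the jar, the tube and the spatula where they are, and draw back clear at the end.

Things in the scene. Friction and masses are not known exactly. Their poses are not given: they have to be found in the camera images.
- tub: Loose white plastic tub, about 0.7 to 1 kg, whose lid is not snapped yet. Lid outline 110 mm (tub x) by 150 mm (tub y). Origin: centre of its underside, z up. Lid's middle panel at 61 mm height; around it a rim of four separate grey sections 22 mm wide, tops at 74 mm when open, 66 mm when shut. While open, a 9 mm gap with a dark seal shows under the rim.
- rim_front_top (a point): Middle of the top face of the rim section on the tub's -x, long side: a flat bar 148 mm long along y, 22 mm wide, 7 mm thick. The point lies 44 mm towards -x from the tub's middle (tub axes) and, above the tub's underside, 74 mm high while open, 66 mm once shut; it moves with the section.
- rim_front (a joint): Travel of the front rim section straight down into the tub, m: 0 = standing open, 0.008 = snapped shut on a hard stop. Over-centre snap: it takes a push of about 8 to 12 N to start it, then gives way ever more easily; let go before 4 mm it springs back up, past 4 mm it clicks down by itself and stays.
- rim_back_top (a point): Middle of the top face of the rim section on the tub's +x, long side: a flat bar 148 mm long along y, 22 mm wide, 7 mm thick. The point lies 44 mm towards +x from the tub's middle (tub axes) and, above the tub's underside, 74 mm high while open, 66 mm once shut; it moves with the section.
- rim_back (a joint): Travel of the back rim section straight down into the tub, m: 0 = standing open, 0.008 = snapped shut on a hard stop. Over-centre snap: it takes a push of about 8 to 12 N to start it, then gives way ever more easily; let go before 4 mm it springs back up, past 4 mm it clicks down by itself and stays.
- rim_left_top (a point): Middle of the top face of the rim section on the tub's +y, short side: a flat bar 63 mm long along x, 22 mm wide, 7 mm thick. The point lies 64 mm towards +y from the tub's middle (tub axes) and, above the tub's underside, 74 mm high while open, 66 mm once shut; it moves with the section.
- rim_left (a joint): Travel of the left rim section straight down into the tub, m: 0 = standing open, 0.008 = snapped shut on a hard stop. Over-centre snap: it takes a push of about 8 to 12 N to start it, then gives way ever more easily; let go before 4 mm it springs back up, past 4 mm it clicks down by itself and stays.
- rim_right_top (a point): Middle of the top face of the rim section on the tub's -y, short side: a flat bar 63 mm long along x, 22 mm wide, 7 mm thick. The point lies 64 mm towards -y from the tub's middle (tub axes) and, above the tub's underside, 74 mm high while open, 66 mm once shut; it moves with the section.
- rim_right (a joint): Travel of the right rim section straight down into the tub, m: 0 = standing open, 0.008 = snapped shut on a hard stop. Over-centre snap: it takes a push of about 8 to 12 N to start it, then gives way ever more easily; let go before 4 mm it springs back up, past 4 mm it clicks down by itself and stays.
- spare: Bystander: a second loose tub of the same make and size, its lid already snapped shut all round (rim tops at 66 mm). Origin at the centre of its underside, same axes. The two tubs may stand either way round, left or right.
- jar: Bystander: loose upright closed green glass jar with a steel cap, 72 mm across, 110 mm tall; origin at the centre of its underside.
- tube: Bystander: loose upright cardboard tube, 44 mm across, 100 mm tall; origin at the centre of its underside.
- spatula: Bystander: loose spatula lying flat, 200 mm long, less than 35 mm high; origin at the underside, x along its length, handle towards its -x.

How it is judged:
At the end, for the whole second after the job is handed in: All four rim sections are snapped down by more than 6 of their 8 mm, and the tub stands at rest, flat on the table, within 40 mm of where it stood (value of joint each of rim_front, rim_back, rim_left, rim_right above 0.006 m and angle between tub's own z axis and vertical below 0.05 rad and height (world z) of tub below 0.005 m and linear speed of tub below 0.02 m/s and distance of tub from where it was at the start of the episode below 0.04 m); the robot touches nothing.
It fails at once if the tub is lifted more than 12 mm (height (world z) of tub above 0.012 m).
It fails at once if the tub is tipped by more than 0.2 rad (angle between tub's own z axis and vertical above 0.2 rad).
It fails at once if the tub is shoved more than 40 mm (distance of tub from where it was at the start of the episode above 0.04 m).
It fails at once if a bystander (other tub, jar, tube, spatula) is moved more than 25 mm (distance of any of spare, jar, tube, spatula from where it was at the start of the episode above 0.025 m).
It also fails if it takes over 48 s, if anything falls off the work surface, if the arm or the gripper's body presses on something with over 40 N, if the wrist force passes 120 N, or if a joint passes its speed limit or range.

### The arm

A 6-joint arm with a two-finger parallel gripper is mounted at the origin on the work surface. World frame = base frame: x ahead of the robot, y to its left, z up, the work surface at z = 0. Lengths are in m, angles in rad, forces in N, time in s.
With the tool pointing down it reaches from about 0.3 to 0.875 m from the base axis. Payload 6.4 kg.
Tool frame: the origin (TCP) lies midway between the tips of the shut fingers; the grasp point (between the pads) lies 19 mm behind it; z points along the fingers, y is the line along which they close (so a half turn about z gives the same grasp; the last joint's range is limited). The gripper opens to 85 mm and grips with 20 to 120 N. Pads are 22 mm wide; open, the fingers measure 114 mm over their backs; the gripper's body (76 mm by 85 mm) begins 54 mm behind the grasp point. The pads swing forward as they close: fully open they stand 13 mm farther back than shut.
Start: joints at [0.927, 0.181, 1.607, -0, 1.354, -0.206], TCP at [0.244, 0.521, 0.231] pointing down, gripper open.
Joint ranges: [-2.99, 2.99], [-0.89, 2.07], [0.3, 2.58], [-1.14, 4.28], [0, 2.63], [-3.12, 3.12]. Speed limits (rad/s): [2.57, 2.57, 3.01, 3.14, 3.14, 3.14].

### API

Orientations are given as a unit quaternion [w, x, y, z].
In Python, from bench import ctrl gives the robot as it stands.
- The arm moves only by the tool send_rows, never from a script. Its argument "motion" is a list of rows, each a list of 7 numbers: the turn, a rotation vector about the tool's x, y, z in degrees, then the shift along the tool's x, y, z in mm, then the closure, from -1 (fully open) to 1 (shut). In form: [[rx, ry, rz, tx, ty, tz, grip], ...]. A call has exactly 10 rows; each row shifts and turns the commanded pose from where the row before left it, along the tool's axes as they then stand; what a row does not reach is not made up. A row lasts 1/10 s, in which the tool goes at most 50 mm and 8.59 degrees, less where a joint would pass 70% of its speed; a pose out of reach is approached as far as the arm can. A call is refused whole if a number of a shift passes 50 or a number of a turn 8.59, either way. A call with a gripper value outside its range is refused whole. The fingers move at their own pace and stop on an object; the grip force is fixed at half the most. Time passes only in rows, so rows that do not move let the fingers close, or fill a call up. It gives the time, the measured TCP pose, the force, the opening and the grip force at its end, in the units of the state.
- ctrl.get_obs(): the state, without advancing time (a new reading comes with each control period).
- ctrl.camera(name): name is "scene" or "top" or "wrist"; returns a dict with "color" (384x512x3 uint8, red, green, blue), "z_map" (384x512 float32, m along the optical axis (not along the pixel's ray), 0 where there is no reading), "mtx" (3x3 intrinsics, pixels), "k1" (the pictures are not rectified: a ray, as slopes to the right and down, at radius r is drawn at 1 + k1 r^2 times it, then the intrinsics apply), "extrinsics" (4x4, takes a point from camera to world coordinates); the wrist camera has in their place "hand_eye" (4x4, takes a point from camera to tool coordinates, whose origin is the TCP and whose axes are the flange's). Camera axes: x right, y down, z forward; pixel columns grow to the right and rows downward; lengths in m; the calibration is good to about 2 mm. A picture is of the moment at which its call begins: read the wrist's pose just before it.
- ctrl.hand_in(): hands the job in; it is judged then, once.
The state is a dict: "time_s": time; "q": joint angles; "dq": joint speeds; "joint_efforts": joint torques, N m; "eef_pos": TCP position; "eef_rot": TCP orientation; "wrist_force": force on the tool from outside, world axes, zero at the start; "torque": the same for the moment, N m; "opening": opening from 0.0 (shut) to 1.0 (fully open); "grasp_force": force on a finger pad.
Only numpy, scipy, OpenCV 4.12 (cv2) and the standard library are available. Lean on these libraries where they do the work, as an engineer would, in place of code of your own. Each camera call takes 0.05 s, during which the arm holds its last target. There are 200 camera calls.

## Working session

There is one attempt and no reset: what is moved stays moved. The work goes in short steps, Python scripts to look and compute and a tool call to move; the robot and the scene stay as the last step left them, time stands still between calls to the robot, and variables do not carry over. Pictures are saved under pics/ and viewed, at most 10 in all, crops included, and the job is handed in when it is done.

Besides the shell and the picture viewer there is one more tool, called after "Emit:" in YAML: its name, and indented under it one key for each argument. send_rows: Moves the arm, as the interface text tells. Its arguments: {"type":"object","properties":{"motion":{"type":"array","items":{"type":"array","items":{"type":"number"}}}},"required":["motion"]}

```bash
ls; mkdir -p pics
cat > h.py <<'E'
import numpy as np, cv2
from bench import ctrl
def world(c,T=None):
    T=c.get("extrinsics") if T is None else T
    z=c["z_map"]; h,w=z.shape
    uv=np.stack(np.meshgrid(np.arange(w),np.arange(h)),-1).reshape(-1,1,2).astype(float)
    n=cv2.undistortPoints(uv,c["mtx"],np.array([c["k1"],0,0,0.])).reshape(h,w,2)
    P=np.dstack([n[...,0]*z,n[...,1]*z,z])
    return P@np.array(T)[:3,:3].T+np.array(T)[:3,3]
E
python3 - <<'E'
from h import *
o=ctrl.get_obs();print(o)
ims=[]
for n in("scene","top"):
    c=ctrl.camera(n);np.savez("%s.npz"%n,**c);ims.append(c["color"][...,::-1]);print(n,c["k1"],c["extrinsics"],c["mtx"])
    cv2.imwrite("pics/%s.png"%n,c["color"][...,::-1])
E
```

```text
pics
{'time_s': 0.0, 'q': array([ 9.26673730e-01,  1.81548817e-01,  1.60799485e+00,  3.66590239e-06,
        1.35382712e+00, -2.06304113e-01]), 'dq': array([ 1.05122910e-03,  4.96268195e-04, -5.76267438e-04,  2.21761020e-03,
       -8.22221276e-05, -4.95558429e-04]), 'joint_efforts': array([-1.61327494e-03, -4.44878304e+01, -3.51324928e+01, -6.11023552e-04,
        9.18926817e-03, -3.69052501e-06]), 'eef_pos': array([0.24342455, 0.52031889, 0.23038615]), 'eef_rot': array([-3.68384426e-04,  2.17165326e-01,  9.76134433e-01, -8.09159235e-04]), 'wrist_force': array([-0.05437876, -0.55861349,  0.53321509]), 'torque': array([ 0.00167545, -0.02497382, -0.00454961]), 'grasp_force': 0.0, 'opening': 1.000103183516167}
scene -0.08743311786302471 [[-0.73024594  0.57721954 -0.36545652  0.95565884]
 [ 0.68315011  0.62230635 -0.38215276  0.4414775 ]
 [ 0.00683987 -0.52872717 -0.84876428  0.92201825]
 [ 0.          0.          0.          1.        ]] [[354.89655462   0.         253.16807879]
 [  0.         354.89655462 191.09874925]
 [  0.           0.           1.        ]]
top -0.01721761620822074 [[-0.01842712 -0.99262297  0.11983352  0.48549135]
 [-0.99964787  0.02057984  0.01675151  0.06809101]
 [-0.01909409 -0.11948264 -0.99265267  1.1031838 ]
 [ 0.          0.          0.          1.        ]] [[352.25879749   0.         260.40658057]
 [  0.         352.25879749 191.32241581]
 [  0.           0.           1.        ]]
```

View pics/scene.png

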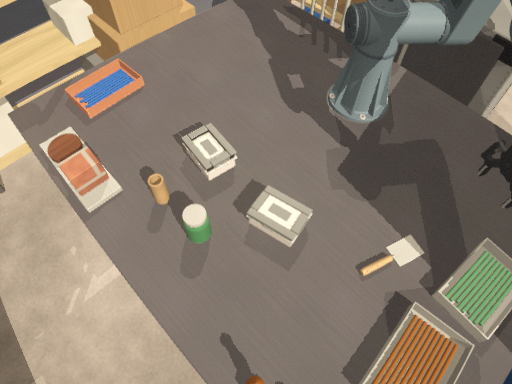

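View pics/top.png

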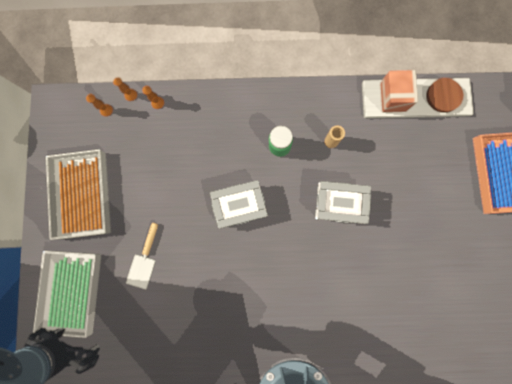

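The scene picture shows two tubs, at (209,150) and (280,214). In the top view these are (343,203) and (239,204). The jar is at (280,140) and the tube at (335,136) in the top view. The tub at scene (209,150) seems to show dark gaps, so I'll measure rim heights and outlines next.

Run:
```python
from h import *
ims=[]
for n in("scene","top"):
    c=dict(np.load(n+".npz")); P=world(c)
    z=P[...,2]; ok=c["z_map"]>0
    print(n,"table z",np.median(z[ok&(abs(P[...,0]-.5)<.25)&(abs(P[...,1])<.3)]))
    for name,(u,v) in dict(scene=dict(A=(209,150),B=(280,214)),top=dict(A=(343,203),B=(239,204)))[n].items():
        p0=P[v,u]
        m=(ok&(z>.045)&(z<.095)&(np.hypot(P[...,0]-p0[0],P[...,1]-p0[1])<.105)).astype(np.uint8)
        k,l,s,_=cv2.connectedComponentsWithStats(m); m=l==l[v,u] if l[v,u] else m>0
        Q=P[m]; zs=Q[:,2]
        (cx,cy),(w,h),a=cv2.minAreaRect((Q[:,:2]).astype(np.float32))
        print(name,"c",cx,cy,"size",w,h,"ang",a,"z pct",np.percentile(zs,[5,25,50,75,90,98]),len(Q))
    cr={"scene":(115,245,160,320),"top":(170,235,200,380)}[n]
    im=c["color"][cr[0]:cr[1],cr[2]:cr[3],::-1]
    ims.append(cv2.resize(im,(780,int(780*im.shape[0]/im.shape[1])) if n=="top" else (400,325),interpolation=cv2.INTER_CUBIC))
ims[0]=cv2.copyMakeBorder(ims[0],0,0,0,380,cv2.BORDER_CONSTANT)
o=np.vstack(ims)[:600]; print(o.shape); cv2.imwrite("pics/crop.png",cv2.resize(o,(780,600)))
```

```text
scene table z 0.0005557477501159092
A c 0.5777942538261414 -0.15616264939308167 size 0.15495888888835907 0.11342839896678925 ang 82.88478088378906 z pct [0.04819374 0.06100446 0.0702588  0.07408915 0.07543611 0.07692647] 1615
B c 0.579562783241272 0.15340055525302887 size 0.11399471014738083 0.15680727362632751 ang 13.561187744140625 z pct [0.05522677 0.06064693 0.06336996 0.06552804 0.06675238 0.06828528] 2075
top table z 0.000666310610267562
A c 0.5733498930931091 -0.15860936045646667 size 0.15721240639686584 0.11514417082071304 ang 81.73269653320312 z pct [0.05798244 0.06179927 0.07175868 0.07434321 0.0758144  0.07771372] 1998
B c 0.5750485062599182 0.15294167399406433 size 0.11548721790313721 0.15573884546756744 ang 12.961447715759277 z pct [0.05857055 0.06134544 0.06404319 0.06621778 0.06780353 0.06955461] 1904
(600, 780, 3)
```

View pics/crop.png

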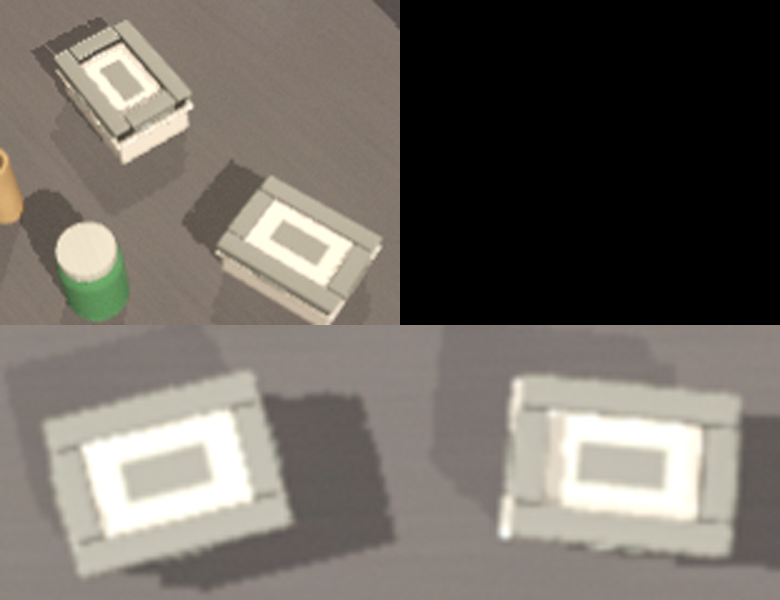

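Tub A (centre about (0.576, -0.157), lid z about 0.074) is the open one; B's rim is at 0.066. I'll check the individual section heights and work out the tool-frame shift.

```bash
cat >> h.py <<'E'
def sections(P,ok,c,yaw):
    ex=np.array([np.cos(yaw),np.sin(yaw)]); ey=np.array([-ex[1],ex[0]])
    d=P[...,:2]-np.array(c); x=d@ex; y=d@ey; z=P[...,2]
    for n,m in dict(front=(abs(x+44e-3)<7e-3)&(abs(y)<.06),back=(abs(x-44e-3)<7e-3)&(abs(y)<.06),left=(abs(y-.064)<7e-3)&(abs(x)<.025),right=(abs(y+.064)<7e-3)&(abs(x)<.025),mid=(abs(x)<.02)&(abs(y)<.03)).items():
        zz=z[m&ok&(z>.03)]; print(n,len(zz),np.round(np.percentile(zz,[10,50,90])*1000,1) if len(zz) else "")
def toolshift(target):
    from scipy.spatial.transform import Rotation as R
    o=ctrl.get_obs(); w,x,y,z=o["eef_rot"]; r=R.from_quat([x,y,z,w])
    return r.inv().apply(np.array(target)-o["eef_pos"])*1000
E
python3 - <<'E'
from h import *
for n in("scene","top"):
    c=dict(np.load(n+".npz")); P=world(c)
    print(n);sections(P,c["z_map"]>0,(.5755,-.157),np.radians(-7.7))
print(toolshift((.5755,-.157,.2)))
c=ctrl.camera("wrist");print(c["hand_eye"],c["mtx"],c["k1"])
E
```

```text
scene
front 137 [71.4 74.  76.3]
back 139 [72.4 74.3 76.1]
left 87 [43.8 73.4 75.9]
right 77 [55.2 73.2 76.6]
mid 195 [60.1 61.7 63.5]
top
front 197 [72.1 74.3 76.9]
back 193 [71.6 74.2 76.4]
left 81 [72.4 74.1 76.8]
right 92 [58.2 74.1 76.7]
mid 275 [59.5 62.  64.6]
[-587.93205736 -472.67882638   31.02411343]
[[-9.32351761e-04 -9.58376184e-01 -2.85506953e-01  7.17221953e-02]
 [ 9.99999537e-01 -9.61819347e-04 -3.70098617e-05 -8.71064542e-04]
 [-2.39136741e-04 -2.85506856e-01  9.58376637e-01 -1.44274419e-01]
 [ 0.00000000e+00  0.00000000e+00  0.00000000e+00  1.00000000e+00]] [[338.27997799   0.         252.56262158]
 [  0.         338.27997799 190.68917502]
 [  0.           0.           1.        ]] -0.08540184235425236
```

Emit:
send_rows:
  motion:
    - [0,0,-5.8,0,0,0,1]
    - [0,0,-5.8,0,0,0,1]
    - [0,0,-5.8,0,0,0,1]
    - [0,0,0,0,0,0,1]
    - [0,0,0,0,0,0,1]
    - [0,0,0,0,0,0,1]
    - [0,0,0,0,0,0,1]
    - [0,0,0,0,0,0,1]
    - [0,0,0,0,0,0,1]
    - [0,0,0,0,0,0,1]

```text
time_s: 1.15
eef_pos: [0.2437, 0.5208, 0.2313]
eef_rot: [-0.0, 0.067, 0.998, -0.0]
wrist_force: [-0.5, 0.6, 0.5]
opening: -0.001
grasp_force: 0.0
```

Run:
```python
from h import *
o=ctrl.get_obs();print(o["eef_pos"],o["eef_rot"],o["opening"],toolshift((.5755,-.157,.25)))
```

```text
[0.24373113 0.520795   0.23129246] [-2.65156662e-05  6.71144722e-02  9.97745282e-01 -3.35333081e-06] -0.0010585028002831137 [-419.55365148 -627.25656478  -18.72311695]
```

Emit:
send_rows:
  motion:
    - [0,0,0,-22,-33,-1,1]
    - [0,0,0,-22,-33,-1,1]
    - [0,0,0,-22,-33,-1,1]
    - [0,0,0,-22,-33,-1,1]
    - [0,0,0,-22,-33,-1,1]
    - [0,0,0,-22,-33,-1,1]
    - [0,0,0,-22,-33,-1,1]
    - [0,0,0,-22,-33,-1,1]
    - [0,0,0,-22,-33,-1,1]
    - [0,0,0,-22,-33,-1,1]

```text
time_s: 2.15
eef_pos: [0.4182, 0.1629, 0.2417]
eef_rot: [0.0, 0.067, 0.998, 0.0]
wrist_force: [-0.6, 0.5, -0.6]
opening: -0.0
grasp_force: 0.0
```

Emit:
send_rows:
  motion:
    - [0,0,0,-22,-33,-1,1]
    - [0,0,0,-22,-33,-1,1]
    - [0,0,0,-22,-33,-1,1]
    - [0,0,0,-22,-33,-1,1]
    - [0,0,0,-22,-33,-1,1]
    - [0,0,0,-22,-33,-1,1]
    - [0,0,0,-22,-33,-1,1]
    - [0,0,0,-22,-33,-1,1]
    - [0,0,0,-22,-33,-1,1]
    - [0,0,0,0,0,0,1]

```text
time_s: 3.15
eef_pos: [0.5754, -0.161, 0.2501]
eef_rot: [0.0, 0.069, 0.998, -0.001]
wrist_force: [-0.2, 0.0, -0.1]
opening: 0.004
grasp_force: 0.0
```

```bash
cat > look.py <<'E'
import sys
from h import *
from scipy.spatial.transform import Rotation as R
o=ctrl.get_obs(); c=ctrl.camera("wrist"); cv2.imwrite("pics/%s.png"%sys.argv[1],c["color"][...,::-1])
w,x,y,z=o["eef_rot"]; T=np.eye(4); T[:3,:3]=R.from_quat([x,y,z,w]).as_matrix(); T[:3,3]=o["eef_pos"]; T=T@c["hand_eye"]
P=world(c,T); ok=c["z_map"]>0
m=ok&(P[...,2]>.055)&(P[...,2]<.09)&(np.hypot(P[...,0]-.5755,P[...,1]+.157)<.11)
k,l,s,_=cv2.connectedComponentsWithStats(m.astype(np.uint8)); m=l==1+np.argmax(s[1:,4])
(cx,cy),(w,h),a=cv2.minAreaRect(P[m][:,:2].astype(np.float32)); print("rect",cx,cy,w,h,a,len(P[m]))
yaw=np.radians(a-90 if w>h else a)
sections(P,ok,(cx,cy),yaw); print("yaw",np.degrees(yaw),"eef",o["eef_pos"],o["eef_rot"])
ex=np.array([np.cos(yaw),np.sin(yaw),0]); ey=np.array([-ex[1],ex[0],0]); C=np.array([cx,cy,0])
for n,p in dict(front=-.042*ex,back=.042*ex,left=.061*ey,right=-.061*ey).items(): print(n,C+p,toolshift(C+p+[0,0,.074]).round(1))
E
python3 look.py w1
```

```text
rect 0.5737722516059875 -0.15843325853347778 0.15684327483177185 0.11209689825773239 83.0550537109375 17145
front 1960 [74.9 75.8 76.7]
back 1733 [73.8 75.6 76.6]
left 748 [74.9 75.8 76.7]
right 1221 [ 75.   76.4 338.8]
mid 24889 [259.6 310.4 337.3]
yaw -6.9449462890625 eef [ 0.57539278 -0.16099273  0.25005473] [ 4.28740518e-04  6.91333549e-02  9.97607015e-01 -7.99317073e-04]
front [ 0.53208041 -0.1533548   0.        ] [ 42.7  -0.6 175.8]
back [ 0.61546409 -0.16351171  0.        ] [-41.3   0.7 175.8]
left [ 0.5811481  -0.09788083  0.        ] [  1.6  61.  175.8]
right [ 0.5663964  -0.21898569  0.        ] [ -0.3 -60.9 175.8]
```

View pics/w1.png

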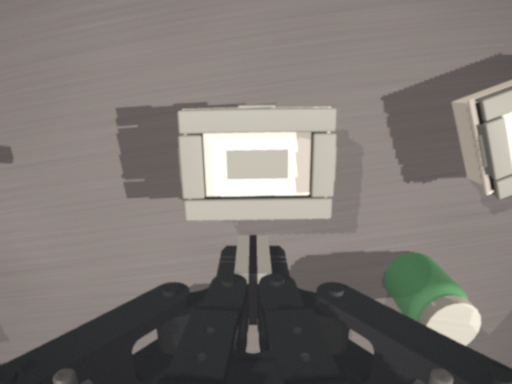

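The tub is centred at pixel (257,163), square to the image, with all four sections standing. Its position agrees with the fixed cameras to about 2 mm. I'll go to the front section first.

Emit:
send_rows:
  motion:
    - [0,0,0,21,0,0,1]
    - [0,0,0,21,0,20,1]
    - [0,0,0,0,0,40,1]
    - [0,0,0,0,0,40,1]
    - [0,0,0,0,0,40,1]
    - [0,0,0,0,0,20,1]
    - [0,0,0,0,0,4,1]
    - [0,0,0,0,0,2,1]
    - [0,0,0,0,0,2,1]
    - [0,0,0,0,0,2,1]

```text
time_s: 4.2
eef_pos: [0.5337, -0.1512, 0.0819]
eef_rot: [0.001, 0.067, 0.998, -0.001]
wrist_force: [-0.3, 0.2, 0.4]
opening: -0.001
grasp_force: 0.0
```

Emit:
send_rows:
  motion:
    - [0,0,0,0,0,1,1]
    - [0,0,0,0,0,1,1]
    - [0,0,0,0,0,1,1]
    - [0,0,0,0,0,1,1]
    - [0,0,0,0,0,1,1]
    - [0,0,0,0,0,1,1]
    - [0,0,0,0,0,1,1]
    - [0,0,0,0,0,1,1]
    - [0,0,0,0,0,1,1]
    - [0,0,0,0,0,0,1]

```text
time_s: 5.2
eef_pos: [0.5326, -0.1509, 0.0718]
eef_rot: [-0.0, 0.067, 0.998, -0.0]
wrist_force: [-1.9, 1.0, 4.7]
opening: -0.0
grasp_force: 2.5
```

Emit:
send_rows:
  motion:
    - [0,0,0,0,0,1,1]
    - [0,0,0,0,0,1,1]
    - [0,0,0,0,0,1,1]
    - [0,0,0,0,0,1,1]
    - [0,0,0,0,0,1,1]
    - [0,0,0,0,0,0,1]
    - [0,0,0,0,0,0,1]
    - [0,0,0,0,0,0,1]
    - [0,0,0,0,0,0,1]
    - [0,0,0,0,0,0,1]

```text
time_s: 6.2
eef_pos: [0.5325, -0.1509, 0.0664]
eef_rot: [-0.0, 0.067, 0.998, -0.0]
wrist_force: [-2.1, 0.2, 3.5]
opening: -0.001
grasp_force: 1.5
```

Emit:
send_rows:
  motion:
    - [0,0,0,0,0,1,1]
    - [0,0,0,0,0,0,1]
    - [0,0,0,0,0,0,1]
    - [0,0,0,0,0,-1,1]
    - [0,0,0,0,0,-30,1]
    - [0,0,0,0,0,-40,1]
    - [0,0,0,0,0,-40,1]
    - [0,0,0,0,0,-40,1]
    - [0,0,0,0,0,-30,1]
    - [0,0,0,0,0,0,1]

```text
time_s: 7.2
eef_pos: [0.5352, -0.1522, 0.2516]
eef_rot: [0.005, 0.067, 0.998, -0.002]
wrist_force: [1.3, -0.3, 0.3]
opening: -0.001
grasp_force: 0.0
```

```bash
python3 look.py w2
python3 - <<'E'
from h import *
c=ctrl.camera("top");P=world(c);sections(P,c["z_map"]>0,(.5745,-.158),np.radians(-7.3))
E
```

```text
rect 0.5734171271324158 -0.1585179567337036 0.15660949051380157 0.11320023238658905 83.01811981201172 14955
front 23354 [269.3 317.4 335.4]
back 1246 [56.4 75.4 76.5]
left 661 [74.8 75.7 76.6]
right 649 [74.9 75.7 76.6]
mid 2119 [62.2 63.3 64.3]
yaw -6.981880187988281 eef [ 0.5352275  -0.15219133  0.25163397] [ 0.00451206  0.06695912  0.99774353 -0.00199171]
front [ 0.53172857 -0.15341263  0.        ] [  2.9  -1.8 174.7]
back [ 0.61510568 -0.16362329  0.        ] [-81.1  -0.8 175.1]
left [ 0.58083201 -0.09797029  0.        ] [-38.4  59.7 174.8]
right [ 0.56600225 -0.21906562  0.        ] [-39.8 -62.3 175. ]
front 1099 [ 67.6 608.7 612.2]
back 192 [71.9 74.1 76.3]
left 207 [ 73.1 561.1 601.2]
right 4 [588.5 589.3 591. ]
mid 494 [ 60.7 593.8 605.1]
```

The front went down (about 67 mm now) and the tub hasn't moved. Next is the back section.

Emit:
send_rows:
  motion:
    - [0,0,0,-27,0,0,1]
    - [0,0,0,-27,0,0,1]
    - [0,0,0,-28,0,20,1]
    - [0,0,0,0,0,40,1]
    - [0,0,0,0,0,40,1]
    - [0,0,0,0,0,40,1]
    - [0,0,0,0,0,20,1]
    - [0,0,0,0,0,4,1]
    - [0,0,0,0,0,2,1]
    - [0,0,0,0,0,0,1]

```text
time_s: 8.3
eef_pos: [0.6143, -0.1621, 0.0809]
eef_rot: [0.0, 0.067, 0.998, -0.0]
wrist_force: [-0.5, -0.2, -0.0]
opening: 0.002
grasp_force: 0.0
```

Emit:
send_rows:
  motion:
    - [0,0,0,0,0,1.5,1]
    - [0,0,0,0,0,1.5,1]
    - [0,0,0,0,0,1.5,1]
    - [0,0,0,0,0,1.5,1]
    - [0,0,0,0,0,1,1]
    - [0,0,0,0,0,1,1]
    - [0,0,0,0,0,0,1]
    - [0,0,0,0,0,0,1]
    - [0,0,0,0,0,0,1]
    - [0,0,0,0,0,0,1]

```text
time_s: 9.3
eef_pos: [0.6139, -0.1619, 0.0724]
eef_rot: [0.0, 0.067, 0.998, -0.0]
wrist_force: [-1.3, 0.4, 3.7]
opening: -0.003
grasp_force: 1.7
```

Emit:
send_rows:
  motion:
    - [0,0,0,0,0,1,1]
    - [0,0,0,0,0,1,1]
    - [0,0,0,0,0,1,1]
    - [0,0,0,0,0,1,1]
    - [0,0,0,0,0,1,1]
    - [0,0,0,0,0,1,1]
    - [0,0,0,0,0,1,1]
    - [0,0,0,0,0,0,1]
    - [0,0,0,0,0,0,1]
    - [0,0,0,0,0,0,1]

```text
time_s: 10.3
eef_pos: [0.6138, -0.1618, 0.0656]
eef_rot: [0.0, 0.067, 0.998, -0.0]
wrist_force: [-1.7, 0.3, 4.7]
opening: -0.001
grasp_force: 2.6
```

Emit:
send_rows:
  motion:
    - [0,0,0,0,0,-2,1]
    - [0,0,0,0,0,-20,1]
    - [0,0,0,0,0,-20,1]
    - [0,0,0,20,31,-20,1]
    - [0,0,0,20,30,0,1]
    - [0,0,0,0,0,20,1]
    - [0,0,0,0,0,20,1]
    - [0,0,0,0,0,10,1]
    - [0,0,0,0,0,0,1]
    - [0,0,0,0,0,0,1]

```text
time_s: 11.3
eef_pos: [0.5826, -0.0964, 0.0775]
eef_rot: [0.0, 0.067, 0.998, -0.0]
wrist_force: [0.4, 0.5, 0.0]
opening: -0.001
grasp_force: 0.0
```

Now above the left section, as planned. Pressing 12 mm, to z of about 0.0655.

Emit:
send_rows:
  motion:
    - [0,0,0,0,0,2,1]
    - [0,0,0,0,0,1.5,1]
    - [0,0,0,0,0,1.5,1]
    - [0,0,0,0,0,1,1]
    - [0,0,0,0,0,1,1]
    - [0,0,0,0,0,1,1]
    - [0,0,0,0,0,1,1]
    - [0,0,0,0,0,1,1]
    - [0,0,0,0,0,1,1]
    - [0,0,0,0,0,1,1]

```text
time_s: 12.3
eef_pos: [0.5822, -0.0959, 0.0659]
eef_rot: [-0.0, 0.067, 0.998, 0.0]
wrist_force: [-5.7, 1.2, 13.0]
opening: 0.002
grasp_force: 6.9
```

Emit:
send_rows:
  motion:
    - [0,0,0,0,0,0,1]
    - [0,0,0,0,0,0,1]
    - [0,0,0,0,0,-2,1]
    - [0,0,0,0,0,-20,1]
    - [0,0,0,0,0,-20,1]
    - [0,0,0,0,-40,-10,1]
    - [0,0,0,0,-40,0,1]
    - [0,0,0,0,-42,0,1]
    - [0,0,0,0,0,20,1]
    - [0,0,0,0,0,20,1]

```text
time_s: 13.3
eef_pos: [0.5663, -0.219, 0.0775]
eef_rot: [0.001, 0.068, 0.998, -0.001]
wrist_force: [0.1, 0.1, -0.3]
opening: -0.004
grasp_force: 0.0
```

Emit:
send_rows:
  motion:
    - [0,0,0,0,0,2,1]
    - [0,0,0,0,0,1.5,1]
    - [0,0,0,0,0,1.5,1]
    - [0,0,0,0,0,1,1]
    - [0,0,0,0,0,1,1]
    - [0,0,0,0,0,1,1]
    - [0,0,0,0,0,1,1]
    - [0,0,0,0,0,1,1]
    - [0,0,0,0,0,1,1]
    - [0,0,0,0,0,1,1]

```text
time_s: 14.3
eef_pos: [0.5662, -0.2167, 0.0659]
eef_rot: [-0.0, 0.067, 0.998, 0.0]
wrist_force: [-4.2, 2.7, 11.7]
opening: -0.0
grasp_force: 6.1
```

Emit:
send_rows:
  motion:
    - [0,0,0,0,0,0,1]
    - [0,0,0,0,0,-2,1]
    - [0,0,0,0,0,-20,1]
    - [0,0,0,0,0,-40,1]
    - [0,0,0,0,0,-40,1]
    - [0,0,0,20,20,-40,1]
    - [0,0,0,40,20,-40,1]
    - [0,0,0,40,20,0,1]
    - [0,0,0,0,0,0,1]
    - [0,0,0,0,0,0,1]

```text
time_s: 15.3
eef_pos: [0.4808, -0.1478, 0.2409]
eef_rot: [0.0, 0.067, 0.998, -0.0]
wrist_force: [-0.3, -0.8, -0.0]
opening: 0.004
grasp_force: 0.0
```

```bash
python3 look.py w3
python3 - <<'E'
from h import *
for n in("top","scene"):
    c=ctrl.camera(n);P=world(c);print(n);sections(P,c["z_map"]>0,(.5745,-.158),np.radians(-7.3))
cv2.imwrite("pics/s3.png",cv2.resize(c["color"][110:240,160:320,::-1],(640,520)))
E
```

```text
rect 0.5670161843299866 -0.15762512385845184 0.15662677586078644 0.1010637879371643 82.21113586425781 8855
front 1965 [51.7 66.8 68.3]
back 227 [62.6 66.7 68. ]
left 595 [66.7 67.8 68.7]
right 576 [66.6 67.6 68.5]
mid 555 [61.9 62.8 63.9]
yaw -7.788864135742187 eef [ 0.48076348 -0.14784048  0.24087812] [ 4.67901511e-04  6.67747875e-02  9.97767934e-01 -2.42231809e-04]
front [ 0.52540367 -0.15193316  0.        ] [-43.8   2.6 166.9]
back [ 0.6086287  -0.16331709  0.        ] [-127.8    2.4  167. ]
left [ 0.57528309 -0.0971879   0.        ] [-85.9  63.5 166.9]
right [ 0.55874928 -0.21806235  0.        ] [-85.7 -58.5 167. ]
top
front 399 [ 64.5 552.  594.2]
back 189 [63.8 66.2 68.8]
left 80 [63.9 66.2 68.2]
right 82 [63.7 66.3 69.4]
mid 273 [59.5 61.6 64.3]
scene
front 189 [ 64.2  67.1 534.3]
back 140 [64.1 66.1 68.2]
left 77 [33.8 65.  67.2]
right 52 [64.8 66.6 68.4]
mid 194 [59.6 61.7 63.9]
```

View pics/w3.png

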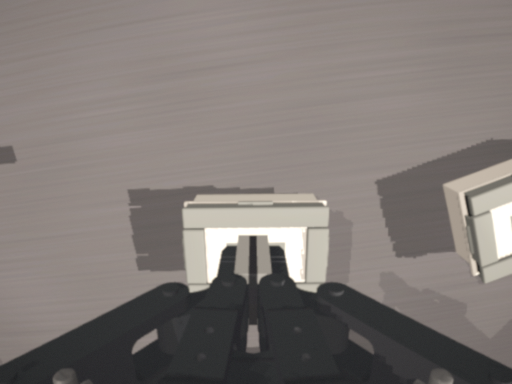

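View pics/s3.png

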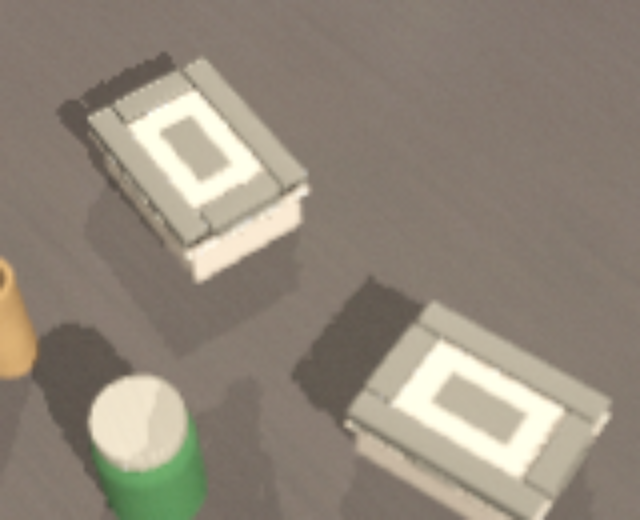

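Both pictures show the lid down all round. In the crop the tub is at (200,170) with no dark seal showing, and in the wrist view it is at (256,245). All four sections measure about 66 mm and the arm is clear at z = 0.24.

```bash
python3 -c "
from h import *
print(ctrl.hand_in())"
```

```text
the job is handed in; nothing more can be done
None
```

I pressed all four rim sections of the open tub shut: each now measures about 66 mm, and the tub showed no movement beyond measuring error. The arm is drawn back clear, and the job is handed in; the hand-in call returned no verdict.

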